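# Take the sample can off the tripod

## Task

One of the two steel cans with a handle stands on the tripod stand. Lift it off by its handle, keeping it upright, and set it down gently on the round cork mat, standing with its whole base on the mat. Leave the tripod and the other can, which stands on the worktop, where they are.

Things in the scene. Friction and masses are not known exactly. Their poses are not given: they have to be found in the camera images.
- can_grip (a point): the open steel can on the tripod, 76 mm in diameter, 80 mm high, about 0.35 kg, with a rigid arched wire handle. This point is the centre of the handle's black grip, a level bar 16 mm thick, 52 mm long (arch 88 mm overall), on the can's axis, 128 mm above the can's underside; 40 mm of free air below the bar. x runs along the bar, y level across it, z up the can's axis
- stand: the tripod stand, loose, about 0.9 kg: a flat round dark steel plate 116 mm in diameter with a white centre disc, on three splayed legs; 90 mm high, 130 mm wide over the feet. Origin on the worktop under the plate's centre, z up
- mat: the round cork mat fixed on the worktop, 120 mm in diameter and 6 mm thick. Origin at the centre of its underside, on the worktop, z up
- spare_can: the other steel can, of the same shape and size, standing directly on the worktop, not to be moved. Origin at the centre of its underside, its handle bar runs along its x axis with its centre 128 mm above the origin

How it is judged:
On the way:
1. the can is lifted clear of the tripod, upright (z of can_grip in the frame of stand above 0.233 m and angle between can_grip's own z axis and vertical below 0.5 rad), for 0.1 s.
At the end, for the whole second after the job is handed in: the can from the tripod stands upright (within 7 degrees), released and at rest on the cork mat, its axis within 22 mm of the mat's centre so that its whole base is on the mat; the tripod and the other can stand upright within 25 mm of where they were (horizontal distance between can_grip and mat below 0.022 m and z of can_grip in the frame of mat between 0.128 and 0.14 m and angle between can_grip's own z axis and vertical below 0.12 rad and linear speed of can below 0.02 m/s and distance of each of stand, spare_can from where it was at the start of the episode below 0.025 m and angle between each of stand, spare_can's own z axis and vertical below 0.1 rad); the robot touches nothing.
It fails at once if the can is tipped by more than 35 degrees (angle between can_grip's own z axis and vertical above 0.61 rad).
It fails at once if the can is dropped (falls freely by more than about 15 mm) (contact force between can and anything else below 0.05 N and linear speed of can above 0.55 m/s).
It fails at once if the tripod is pushed away or knocked over (more than 40 mm) (distance of stand from where it was at the start of the episode above 0.04 m).
It fails at once if the other can is moved (more than 40 mm) (distance of spare_can from where it was at the start of the episode above 0.04 m).
It also fails if it takes over 38 s, if anything falls off the work surface, if the arm or the gripper's body presses on something with over 40 N, if the wrist force passes 120 N, or if a joint passes its speed limit or range.

## Robot

A 6-joint arm with a two-finger parallel gripper is mounted at the origin on a cart in front of the work surface, level with it; the furniture and walls round the work are solid. World frame = base frame: x ahead of the robot, y to its left, z up, the work surface at z = 0. Lengths are in m, angles in rad, forces in N, time in s.
With the tool pointing down it reaches from about 0.375 to 0.975 m from the base axis. Payload 3.8 kg.
Tool frame: the origin (TCP) lies midway between the tips of the shut fingers; the grasp point (between the pads) lies 19 mm behind it; z points along the fingers, y is the line along which they close (so a half turn about z gives the same grasp; the last joint's range is limited). The gripper opens to 85 mm and grips with 20 to 120 N. Pads are 22 mm wide; open, the fingers measure 114 mm over their backs; the gripper's body (76 mm by 85 mm) begins 54 mm behind the grasp point. The pads swing forward as they close: fully open they stand 13 mm farther back than shut.
Start: joints at [1.228, 0.264, 1.604, -0, 1.274, -0.037], TCP at [0.203, 0.644, 0.231] pointing down, gripper open.
Joint ranges: [-2.63, 2.63], [-0.94, 2.18], [0.31, 2.57], [-1.31, 4.45], [0, 2.66], [-2.55, 2.55]. Speed limits (rad/s): [2.57, 2.57, 3.14, 3.14, 3.14, 3.14].

## Interface

Orientations are given as a rotation vector (axis times angle).
In Python, from workcell import bot gives the robot as it stands.
- The arm moves only by the tool servo_tool, never from a script. Its argument "series" is a list of rows, each a list of 7 numbers: the shift along the world's x, y, z in units of 0.15 m (1.0 is 0.15 m), then the turn, a rotation vector about the world's x, y, z in units of 180 degrees (1.0 is 180 degrees), then the closure, from 0 (fully open) to 1 (shut). A call has 1 to 20 rows; each row is the pose to reach, as a shift and turn from the pose commanded when the call began, turning the shorter way round; what a row does not reach only later rows make up. A row lasts 1/10 s, in which the tool goes at most 50 mm and 8.59 degrees, less where a joint would pass 70% of its speed; a pose out of reach is approached as far as the arm can. A call with a number of a shift or a turn outside -1 to 1 is refused whole. A call with a gripper value outside its range is refused whole. The fingers move at their own pace and stop on an object; "newtons" is the grip in N (left out, the last holds). Time passes only in rows, so rows that repeat a pose let the fingers close. It gives the time, the measured TCP pose, the force, the opening and the grip force at its end, in the units of the state.
- bot.read_state(): the state, without advancing time (a new reading comes with each control period).
- bot.read_camera(name): name is "scene" or "side" or "wrist"; returns the picture (480x640x3 uint8, red, green, blue); there is no depth.
- bot.camera_info(name): a dict with "vertical_fov" (degrees; the focal length in pixels is half the picture's height over the tangent of half this angle, whatever the lens; pixels are square), "cx", "cy" (the principal point, pixels), "dist" ([k1, k2, p1, p2, k3] as OpenCV has them; the pictures are not rectified), "R" (3x3) and "t" (3): a world point X has camera coordinates R X + t. Camera axes: x right, y down, z forward; pixel columns grow to the right and rows downward; lengths in m; the calibration is good to about 2 mm. A picture is of the moment at which its call begins: read the wrist's pose just before it. camera_info takes no time and is no camera call; for the wrist camera it gives the pose at the moment of the call.
- bot.finish_job(): hands the job in; it is judged then, once.
Trained networks look in the newest picture that a camera, given by its name, has taken for a name from the list of things; names that differ only in an ending like _2 or _b are one class to them, and where a whole thing is asked for, a point or a joint stands for the part that bears it (a point fixed in the world has none). Each returns a list of dicts, best first, with "score" (0 to 1); they miss things now and then, are a little off and sometimes report something else, mostly with a low value. They report only what shows in the picture. A call takes as long as a camera call.
- bot.recognise(target, camera): "box" ([left, top, right, bottom] as shares, 0 to 1, of the picture: columns of its width, rows of its height, round what is visible of it).
- bot.trace(target, camera): "mask" (480x640 bool, what is visible of it) and "box" ([left, top, right, bottom] as shares, 0 to 1, of the picture: columns of its width, rows of its height, round what is visible of it).
- bot.mark_of(target, camera): "at" ([row, column] as shares, 0 to 1, of the picture: columns of its width, rows of its height: a listed point, or the origin of a listed thing).
The state is a dict: "time": time; "q": joint angles; "joint_vel": joint speeds; "joint_torque": joint torques, N m; "tool_pos": TCP position; "tcp_rot": TCP orientation; "wrist_force": force on the tool from outside, world axes, zero at the start; "torque": the same for the moment, N m; "width": opening from 0.0 (shut) to 1.0 (fully open); "grip_force": force on a finger pad.
Only numpy, scipy, OpenCV 4.12 (cv2) and the standard library are available. Lean on these libraries where they do the work, as an engineer would, in place of code of your own. Each camera call takes 0.05 s, during which the arm holds its last target. There are 200 camera calls.

## Working session

There is one attempt and no reset: what is moved stays moved. The work goes in short steps, Python scripts to look and compute and a tool call to move; the robot and the scene stay as the last step left them, time stands still between calls to the robot, and variables do not carry over. Pictures are saved under pics/ and viewed, at most 10 in all, crops included, and the job is handed in when it is done.

Besides the shell and the picture viewer there is one more tool, called after "Call:" as a command line: name --pt "numbers of a row" for each row, then --argument value for the rest. servo_tool: Moves the arm, as the interface text tells. Shifts and turns lie within -1 to 1; 1 stands for 0.15 m of shift or 180 degrees of turn. Its arguments: {"type":"object","properties":{"series":{"type":"array","items":{"type":"array","items":{"type":"number"}}},"newtons":{"type":"number"}},"required":["series"]}

```bash
mkdir -p pics; cat > h.py <<'E'
import numpy as np,cv2
from workcell import bot
def ray(i,px):
    f=240/np.tan(np.radians(i["vertical_fov"])/2)
    K=np.array([[f,0,i["cx"]],[0,f,i["cy"]],[0,0,1]])
    u=cv2.undistortPoints(np.array([[px]],float),K,np.array(i["dist"],float))[0,0]
    R=np.array(i["R"]);t=np.array(i["t"]);d=R.T@np.array([u[0],u[1],1]);return -R.T@t,d/np.linalg.norm(d)
def tri(rays):
    A=0;b=0
    for c,d in rays:
        P=np.eye(3)-np.outer(d,d);A=A+P;b=b+P@c
    X=np.linalg.solve(A,b);return X,[np.linalg.norm((np.eye(3)-np.outer(d,d))@(X-c)) for c,d in rays]
def onz(i,px,z):
    c,d=ray(i,px);return c+d*(z-c[2])/d[2]
def proj(i,X):
    f=240/np.tan(np.radians(i["vertical_fov"])/2)
    K=np.array([[f,0,i["cx"]],[0,f,i["cy"]],[0,0,1]])
    return cv2.projectPoints(np.array(X,float).reshape(-1,1,3),cv2.Rodrigues(np.array(i["R"]))[0],np.array(i["t"],float),K,np.array(i["dist"],float))[0][:,0]
E
cat > a.py <<'E'
from h import *
for c in ["scene","side","wrist"]:
    i=bot.camera_info(c);im=bot.read_camera(c);cv2.imwrite(f"pics/{c}0.png",im[:,:,::-1])
    print(c,"pos",np.round(ray(i,(320,240))[0],3),i["vertical_fov"])
    for n in ["can_grip","stand","mat","spare_can"]:
        for m in bot.mark_of(n,c)[:3]:
            px=(m["at"][1]*640,m["at"][0]*480);z={"can_grip":.218}.get(n,0)
            print(" ",n,round(m["score"],2),np.round(px),np.round(onz(i,px,z),3))
E
python3 a.py
```

```text
scene pos [-0.088  0.665  0.593] 46.80349833448524
  can_grip 0.62 [202. 255.] [0.468 0.321 0.218]
  stand 0.66 [223. 379.] [0.46  0.322 0.   ]
  mat 0.58 [318. 312.] [0.47  0.101 0.   ]
  spare_can 0.86 [424. 258.] [ 0.437 -0.18   0.   ]
side pos [ 0.025 -0.773  0.883] 45.40432459655206
  can_grip 0.86 [250. 164.] [0.467 0.322 0.218]
  stand 0.58 [257. 240.] [0.469 0.317 0.   ]
  mat 0.66 [292. 293.] [ 0.457  0.095 -0.   ]
  spare_can 0.82 [347. 380.] [ 0.435 -0.178  0.   ]
wrist pos [0.124 0.669 0.374] 62.59557720801711
```

View pics/scene0.png

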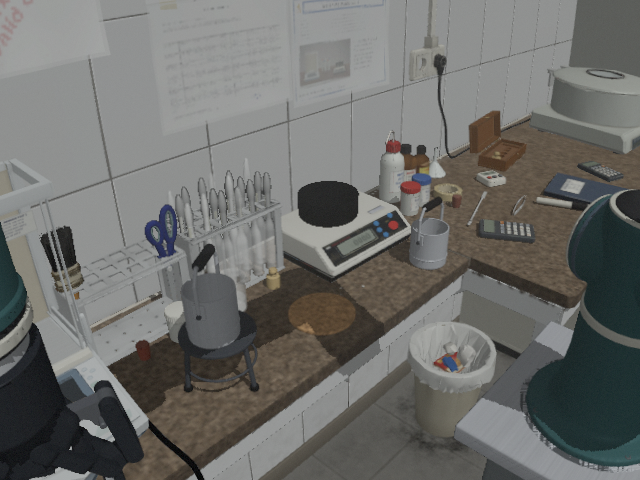

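View pics/side0.png

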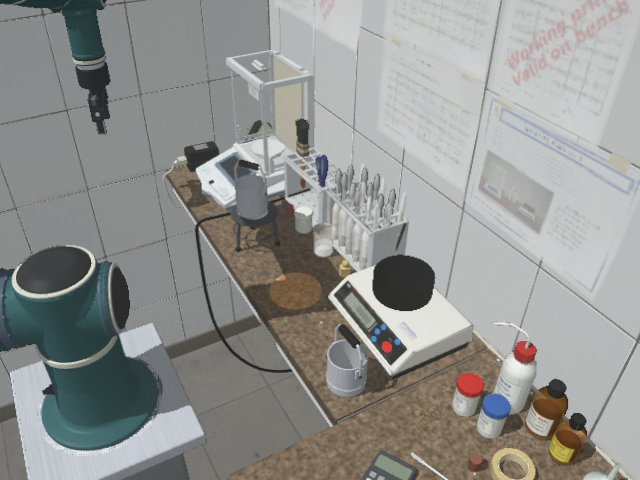

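The scene view shows the can on the tripod with its black bar at about (204,258) and the tripod plate at (218,335). The cork mat is at (321,313) and the spare can at (430,240). The side view shows the bar at (250,165), the mat at (296,291) and the balance beside the mat. Next I need the bar's direction, its triangulated height and the mat's centre.

```bash
cat > b.py <<'E'
from h import *
G=[];r={}
for c,(u,v) in {"scene":(204,258),"side":(250,164)}.items():
    i=bot.camera_info(c);im=bot.read_camera(c)
    m=(im.max(2)<60).astype(np.uint8);w=np.zeros_like(m);w[v-20:v+20,u-22:u+22]=1;m*=w
    n,l,s,ce=cv2.connectedComponentsWithStats(m);k=1+np.argmax(s[1:,4]);ys,xs=np.where(l==k)
    p=np.c_[xs,ys].astype(float);mu=p.mean(0);V=np.linalg.svd(p-mu,full_matrices=False)[2][0];t=(p-mu)@V
    e=[mu+V*t.min(),mu+V*t.max()];E=[onz(i,a,.218) for a in e]
    print(c,len(p),mu.round(1),np.round(e,1).tolist(),np.round(E,3).tolist(),"len,ang",np.linalg.norm(E[1]-E[0]).round(3),np.degrees(np.arctan2(*(E[1]-E[0])[1::-1])).round(1))
    r.setdefault("bar",[]).append(ray(i,mu))
    for n in ["can_grip","stand","mat","spare_can"]:
        a=bot.mark_of(n,c)
        if a: a=a[0]["at"];r.setdefault(n,[]).append(ray(i,(a[1]*640,a[0]*480)))
    T=bot.trace("mat",c)
    if T:
        q=cv2.findContours(T[0]["mask"].astype(np.uint8),0,2)[0];q=max(q,key=len)[:,0]
        Q=np.array([onz(i,a,.006)[:2] for a in q]);print(" mat",T[0]["score"],np.round(cv2.minEnclosingCircle(Q.astype(np.float32))[0],3),Q.min(0).round(3),Q.max(0).round(3))
for k in r:
    if len(r[k])==2: X,e=tri(r[k]);print(k,X.round(3),np.round(e,4))
E
python3 b.py
```

```text
scene 298 [203.6 256.7] [[211.9, 244.9], [194.4, 269.7]] [[0.48, 0.296, 0.218], [0.444, 0.35, 0.218]] len,ang 0.065 123.1
 mat 0.66 [0.462 0.103] [0.401 0.043] [0.522 0.162]
side 100 [247.7 164.3] [[238.8, 161.8], [257.5, 167.0]] [[0.449, 0.346, 0.218], [0.478, 0.303, 0.218]] len,ang 0.052 -57.0
 mat 0.93 [0.463 0.099] [0.406 0.04 ] [0.521 0.159]
bar [0.462 0.323 0.219] [0.0004 0.0004]
can_grip [0.472 0.325 0.217] [0.003 0.003]
stand [0.463 0.32  0.   ] [0.0036 0.0036]
mat [ 0.465  0.104 -0.001] [0.0026 0.0026]
spare_can [ 0.434 -0.183 -0.003] [0.0024 0.0024]
```

```bash
python3 - <<'E'
from h import *
from scipy.spatial.transform import Rotation as R
s=bot.read_state();print(s["tool_pos"],s["tcp_rot"],s["width"],s["time"]);print(R.from_rotvec(s["tcp_rot"]).as_matrix().round(3))
i=bot.camera_info("scene")
for n,p in dict(beakerfoot=(176,338),rackfoot=(200,310),rackcorner=(248,312),brush_foot=(72,288),balcorner=(108,432)).items(): print(n,onz(i,p,0).round(3))
j=bot.camera_info("side")
for n,p in dict(shieldfoot=(240,165),beaker=(303,230),rackfrontR=(352,275),racknear=(290,195),shieldtopnear=(265,78)).items(): print(n,onz(j,p,0).round(3))
print("rack top tri",tri([ray(i,(158,262)),ray(j,(287,155))]), tri([ray(i,(45,183)),ray(j,(266,77))]))
E
```

```text
[0.20322573 0.64367227 0.23127293] [-4.78498524e-01 -3.10493814e+00  3.62068852e-05] 1.004553355491089 1.35
[[-0.954  0.301 -0.   ]
 [ 0.301  0.954 -0.   ]
 [-0.    -0.    -1.   ]]
beakerfoot [0.597 0.317 0.   ]
rackfoot [0.633 0.241 0.   ]
rackcorner [0.564 0.185 0.   ]
brush_foot [0.882 0.378 0.   ]
balcorner [0.491 0.506 0.   ]
shieldfoot [0.584 0.693 0.   ]
beaker [0.593 0.298 0.   ]
rackfrontR [0.61  0.083 0.   ]
racknear [0.641 0.465 0.   ]
shieldtopnear [ 0.959  1.313 -0.   ]
rack top tri (array([0.56751382, 0.34452394, 0.1903606 ]), [np.float64(0.015180573917281275), np.float64(0.015180573917281124)]) (array([0.58086826, 0.46844835, 0.34996221]), [np.float64(0.00969626366302114), np.float64(0.009696263663021105)])
```

View pics/wrist0.png

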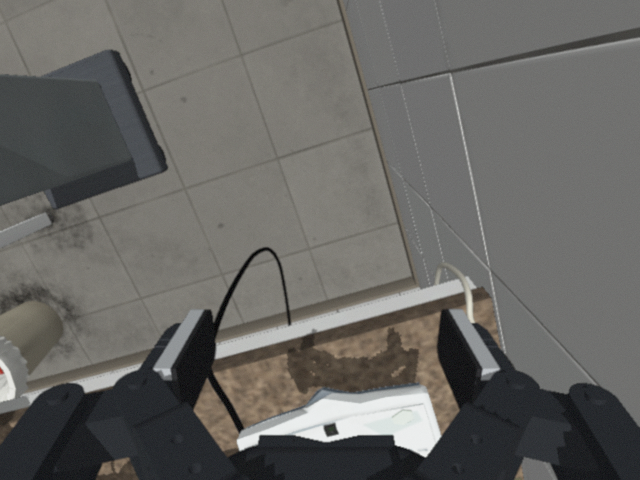

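The wrist view shows only the floor, the bench edge and the foot of the balance, so the can is not in it yet. I'll rise first, then go round to above the can.

Call:
servo_tool --pt "0 0 0.35 0 0 0 0" --pt "0 0 0.733 0 0 -0.04 0" --pt "0.1 -0.3 0.733 0 0 -0.08 0" --pt "0.2 -0.6 0.733 0 0 -0.12 0" --pt "0.333 -1 0.733 0 0 -0.16 0" --pt "0.333 -1 0.733 0 0 -0.2 0" --pt "0.333 -1 0.733 0 0 -0.219 0"

```text
time: 2.05
tool_pos: [0.254, 0.4914, 0.342]
tcp_rot: [1.506, 2.756, 0.001]
wrist_force: [0.1, 0.1, 0.0]
width: 0.999
grip_force: 0.0
```

Call:
servo_tool --pt "0.2 -0.3 0 0 0 0 0" --pt "0.45 -0.6 0 0 0 0 0" --pt "0.7 -0.95 0 0 0 0 0" --pt "0.9 -1 0 0 0 0 0" --pt "0.9 -1 0 0 0 0 0" --pt "0.9 -1 0 0 0 0 0"

```text
time: 2.65
tool_pos: [0.3891, 0.3428, 0.3413]
tcp_rot: [-1.502, -2.759, -0.0]
wrist_force: [-1.0, 0.4, 0.1]
width: 1.001
grip_force: 0.0
```

```bash
cat > w.py <<'E'
from h import *
import sys
i=bot.camera_info("wrist");im=bot.read_camera("wrist");cv2.imwrite(f"pics/{sys.argv[1]}.png",im[:,:,::-1])
for n,z in [("can_grip",.218),("mat",0),("stand",0)]:
    for m in bot.mark_of(n,"wrist")[:2]:
        px=(m["at"][1]*640,m["at"][0]*480);print(n,round(m["score"],2),np.round(px),onz(i,px,z).round(3))
print("expected bar px",proj(i,[[.465,.322,.218],[.479,.300,.218],[.451,.344,.218]]).round())
E
python3 w.py w1
```

```text
can_grip 0.82 [396. 292.] [0.462 0.326 0.218]
mat 0.93 [280. 340.] [0.466 0.103 0.   ]
mat 0.24 [396. 292.] [0.56  0.255 0.   ]
stand 0.92 [366. 220.] [0.467 0.317 0.   ]
expected bar px [[396. 298.]
 [394. 327.]
 [398. 266.]]
```

View pics/w1.png

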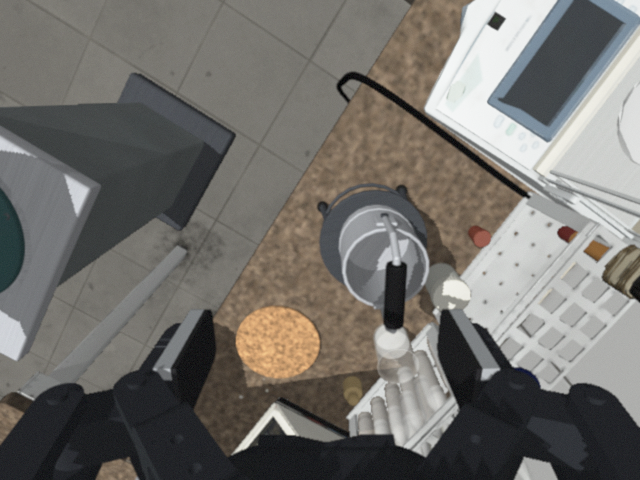

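The wrist view shows the black bar running from (397,263) to (394,328), within about 3 px of where I expected it. The tool is already square to the bar, and the mat is at (278,341). I'll centre over the bar and descend.

Call:
servo_tool --pt "0.25 -0.07 0 0 0 0 0" --pt "0.507 -0.133 0 0 0 0 0" --pt "0.507 -0.133 0 0 0 0 0" --pt "0.507 -0.133 -0.2 0 0 0 0" --pt "0.507 -0.133 -0.4 0 0 0 0" --pt "0.507 -0.133 -0.4 0 0 0 0"

```text
time: 3.45
tool_pos: [0.4603, 0.3233, 0.2761]
tcp_rot: [-1.492, -2.759, 0.013]
wrist_force: [-1.5, -0.8, -1.0]
width: 1.002
grip_force: 0.0
```

```bash
python3 w.py w2
```

```text
can_grip 0.76 [334. 260.] [0.463 0.325 0.218]
mat 0.73 [233. 335.] [0.466 0.097 0.   ]
expected bar px [[333. 265.]
 [332. 307.]
 [334. 220.]]
```

View pics/w2.png

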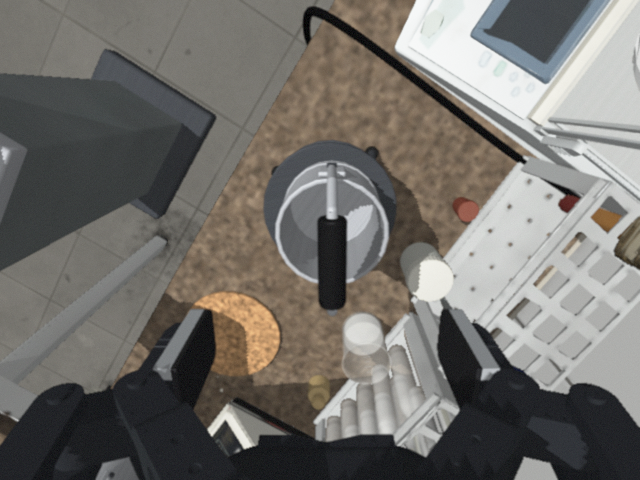

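The bar now runs from (332,217) to (332,308), centred between the fingers. The rack stands clear at the right.

Call:
servo_tool --pt "0 0 -0.18 0 0 0 0" --pt "0 0 -0.36 0 0 0 0" --pt "0 0 -0.53 0 0 0 0" --pt "0 0 -0.53 0 0 0 0" --pt "0 0 -0.53 0 0 0 0"

```text
time: 4.15
tool_pos: [0.4647, 0.3243, 0.2034]
tcp_rot: [1.497, 2.761, 0.002]
wrist_force: [0.4, -0.7, 0.7]
width: 0.997
grip_force: 0.0
```

Call:
servo_tool --newtons 70 --pt "0 0 -0.03 0 0 0 0" --pt "0 0 -0.03 0 0 0 0.5" --pt "0 0 -0.03 0 0 0 0.8" --pt "0 0 -0.03 0 0 0 1" --pt "0 0 -0.03 0 0 0 1" --pt "0 0 -0.03 0 0 0 1" --pt "0 0 -0.03 0 0 0 1" --pt "0 0 -0.03 0 0 0 1" --pt "0 0 -0.03 0 0 0 1" --pt "0 0 -0.03 0 0 0 1"

```text
time: 5.15
tool_pos: [0.4641, 0.3237, 0.1976]
tcp_rot: [-1.498, -2.762, 0.0]
wrist_force: [-1.6, -1.6, 4.4]
width: 0.161
grip_force: 68.2
```

Call:
servo_tool --pt "0 0 0.03 0 0 0 1" --pt "0 0 0.08 0 0 0 1" --pt "0 0 0.15 0 0 0 1" --pt "0 0 0.22 0 0 0 1" --pt "0 0 0.29 0 0 0 1" --pt "0 0 0.36 0 0 0 1" --pt "0 0 0.43 0 0 0 1" --pt "0 0 0.48 0 0 0 1" --pt "0 0 0.5 0 0 0 1" --pt "0 0 0.5 0 0 0 1" --pt "0 0 0.5 0 0 0 1"

```text
time: 6.25
tool_pos: [0.4639, 0.3236, 0.2717]
tcp_rot: [-1.497, -2.761, 0.001]
wrist_force: [0.6, 0.5, -5.1]
width: 0.166
grip_force: 68.2
```

```bash
python3 - <<'E'
from h import *
v=[]
for c in ["scene","side"]:
    im=bot.read_camera(c);v.append(im[130:370,100:420])
cv2.imwrite("pics/lift.png",cv2.resize(np.hstack(v),(800,300))[:,:,::-1])
r=[]
for c in ["scene","side"]:
    a=bot.mark_of("can_grip",c)
    if a: a=a[0]["at"];r.append(ray(bot.camera_info(c),(a[1]*640,a[0]*480)))
if len(r)==2:print(tri(r))
E
```

```text
(no output)
```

View pics/lift.png

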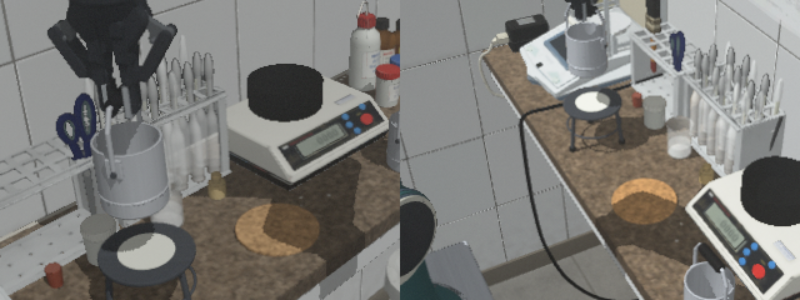

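The left half (scene view) shows the can held upright at about (130,165), clear above the tripod, which hasn't moved. The mat is at (278,229) and free. I'll carry the can across to it.

Call:
servo_tool --pt "0 -0.06 0 0 0 0 1" --pt "0 -0.18 0 0 0 0 1" --pt "0 -0.34 0 0 0 0 1" --pt "0 -0.5 0 0 0 0 1" --pt "0 -0.66 0 0 0 0 1" --pt "0 -0.82 0 0 0 0 1" --pt "0 -0.94 0 0 0 0 1" --pt "0 -1 0 0 0 0 1" --pt "0 -1 0 0 0 0 1"

```text
time: 7.35
tool_pos: [0.4641, 0.172, 0.2724]
tcp_rot: [1.501, 2.759, -0.0]
wrist_force: [-0.1, 1.5, -5.3]
width: 0.17
grip_force: 68.3
```

Call:
servo_tool --pt "0 -0.06 0 0 0 0 1" --pt "0 -0.18 0 0 0 0 1" --pt "0 -0.32 -0.05 0 0 0 1" --pt "0 -0.43 -0.15 0 0 0 1" --pt "0 -0.48 -0.3 0 0 0 1" --pt "0 -0.48 -0.45 0 0 0 1" --pt "0 -0.48 -0.6 0 0 0 1" --pt "0 -0.48 -0.68 0 0 0 1" --pt "0 -0.48 -0.7 0 0 0 1" --pt "0 -0.48 -0.7 0 0 0 1" --pt "0 -0.48 -0.7 0 0 0 1"

```text
time: 8.45
tool_pos: [0.4653, 0.1021, 0.1685]
tcp_rot: [1.496, 2.76, 0.002]
wrist_force: [-0.4, -0.2, -5.1]
width: 0.163
grip_force: 68.4
```

```bash
python3 - <<'E'
from h import *
print(bot.read_state()["tool_pos"])
v=[]
for c in ["scene","side"]:
    im=bot.read_camera(c)
    i=bot.camera_info(c);a=np.linspace(0,2*np.pi,40)
    for X in (np.c_[.464+.06*np.cos(a),.101+.06*np.sin(a),a*0+.006],):
        im=cv2.polylines(im.copy(),[proj(i,X).round().astype(int).reshape(-1,1,2)],True,(255,0,0))
    u,w=proj(i,[.464,.101,.05])[0].astype(int);v.append(cv2.resize(im[w-75:w+75,u-75:u+75],(400,400)))
    T=bot.trace("can_grip",c)
    for t in T[:2]: print(c,t["score"],np.array(t["box"])*[640,480,640,480])
cv2.imwrite("pics/place.png",np.hstack(v)[:,:,::-1])
E
```

```text
[0.46526716 0.10205646 0.16853059]
scene 0.71 [292.992 206.304 341.376 298.08 ]
side 0.62 [274.496 217.824 314.496 281.808]
```

View pics/place.png

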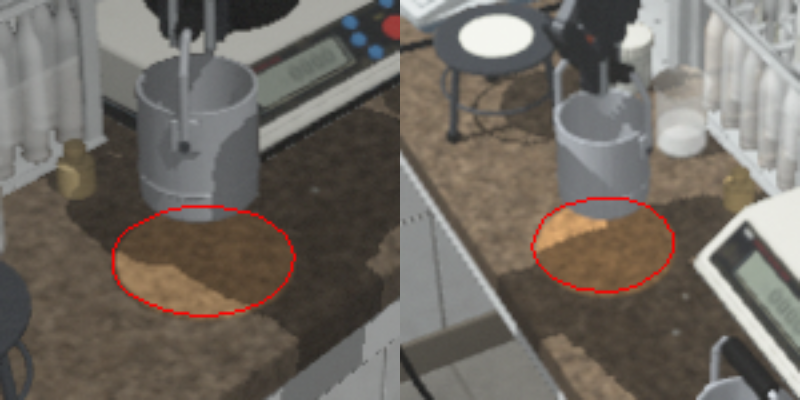

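The can hangs upright over the mat, and the projected circle falls on the mat's edge in both views. I'll lower it slowly until it touches.

Call:
servo_tool --pt "0 0 -0.07 0 0 0 1" --pt "0 0 -0.15 0 0 0 1" --pt "0 0 -0.23 0 0 0 1" --pt "0 0 -0.29 0 0 0 1" --pt "0 0 -0.32 0 0 0 1" --pt "0 0 -0.34 0 0 0 1" --pt "0 0 -0.34 0 0 0 1" --pt "0 0 -0.34 0 0 0 1"

```text
time: 9.45
tool_pos: [0.4646, 0.1018, 0.1166]
tcp_rot: [1.497, 2.761, 0.001]
wrist_force: [-0.4, -0.3, -4.7]
width: 0.164
grip_force: 68.4
```

Call:
servo_tool --pt "0 0 -0.005 0 0 0 1" --pt "0 0 -0.01 0 0 0 1" --pt "0 0 -0.015 0 0 0 1" --pt "0 0 -0.02 0 0 0 1" --pt "0 0 -0.02 0 0 0 1"

```text
time: 9.95
tool_pos: [0.4644, 0.1017, 0.1137]
tcp_rot: [1.497, 2.761, 0.0]
wrist_force: [-1.5, -0.8, -1.7]
width: 0.161
grip_force: 68.8
```

Contact is starting: the vertical force has dropped from 4.7 to 1.7 N. One more small step down.

Call:
servo_tool --pt "0 0 -0.004 0 0 0 1" --pt "0 0 -0.008 0 0 0 1" --pt "0 0 -0.008 0 0 0 1"

```text
time: 10.25
tool_pos: [0.465, 0.1018, 0.1138]
tcp_rot: [1.497, 2.761, 0.001]
wrist_force: [-4.1, -1.4, 7.3]
width: 0.16
grip_force: 69.7
```

Call:
servo_tool --newtons 20 --pt "0 0 0 0 0 0 0.8" --pt "0 0 0 0 0 0 0.7" --pt "0 0 0 0 0 0 0.5" --pt "0 0 0 0 0 0 0.3" --pt "0 0 0 0 0 0 0.2" --pt "0 0 0 0 0 0 0.2" --pt "0 0 0 0 0 0 0.2"

```text
time: 10.95
tool_pos: [0.4642, 0.1017, 0.112]
tcp_rot: [-1.498, -2.762, 0.0]
wrist_force: [0.0, -0.5, -0.2]
width: 0.8
grip_force: 0.0
```

Call:
servo_tool --pt "0 0 0.1 0 0 0 0.2" --pt "0 0 0.25 0 0 0 0.2" --pt "0 0 0.45 0 0 0 0.2" --pt "0 0 0.65 0 0 0 0.2" --pt "0 0 0.85 0 0 0 0.2" --pt "0 0 0.95 0 0 0 0.2" --pt "0 0 0.95 0 0 0 0.2"

```text
time: 11.65
tool_pos: [0.4659, 0.102, 0.2571]
tcp_rot: [1.496, 2.758, 0.005]
wrist_force: [0.3, 0.3, -0.4]
width: 0.801
grip_force: 0.0
```

```bash
python3 - <<'E'
from h import *
v=[]
for c in ["scene","side"]:
    im=bot.read_camera(c);i=bot.camera_info(c)
    for n,z in [("can_grip",.134),("mat",0),("stand",0),("spare_can",0)]:
        for m in bot.mark_of(n,c)[:1]: print(c,n,round(m["score"],2),onz(i,(m["at"][1]*640,m["at"][0]*480),z).round(3))
    a=np.linspace(0,2*np.pi,40)
    im=cv2.polylines(im.copy(),[proj(i,np.c_[.464+.06*np.cos(a),.101+.06*np.sin(a),a*0+.006]).round().astype(int).reshape(-1,1,2)],True,(255,0,0))
    u,w=proj(i,[.464,.101,.05])[0].astype(int);v.append(cv2.resize(im[w-75:w+75,u-75:u+75],(400,400)))
cv2.imwrite("pics/end.png",np.hstack(v)[:,:,::-1])
E
```

```text
scene can_grip 0.82 [0.471 0.103 0.134]
scene mat 0.95 [0.467 0.101 0.   ]
scene stand 0.94 [0.468 0.322 0.   ]
scene spare_can 0.71 [ 0.433 -0.183  0.   ]
side can_grip 0.81 [0.468 0.105 0.134]
side mat 0.59 [0.468 0.104 0.   ]
side stand 0.58 [0.466 0.317 0.   ]
side spare_can 0.69 [ 0.43  -0.185  0.   ]
```

View pics/end.png

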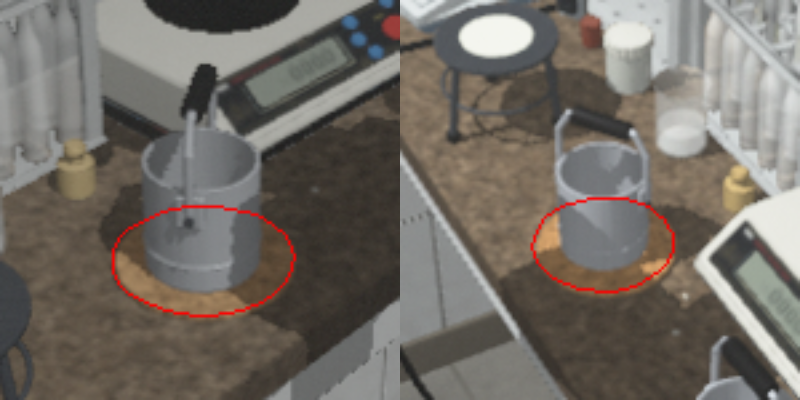

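The can stands upright and centred on the mat in both views, the gripper is clear of it, and the tripod and the other can are where they were.

```bash
python3 -c "
from workcell import bot
print(bot.finish_job())"
```

```text
the job is handed in; nothing more can be done
None
```

The can from the tripod now stands upright and released on the cork mat, about 4 mm off centre by the cameras; the tripod and the other can have not measurably moved, and the job is handed in (no verdict was returned).

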